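# Pry the mill's cover open and hold its dial at the third step

### The arm

A 6-joint arm with a two-finger parallel gripper is mounted at the origin on a cart in front of the work surface, level with it; the furniture and walls round the work are solid. World frame = base frame: x ahead of the robot, y to its left, z up, the work surface at z = 0. Lengths are in mm, angles in rad, forces in N, time in s.
With the tool pointing down it reaches from about 275 to 1000 mm from the base axis. Payload 8.4 kg.
Tool frame: the origin (TCP) lies on the centre line of the jaws, within the pads' length; the fingertips stand 14 mm ahead of it and the grasp point (between the pads) lies 5 mm behind it; z points along the fingers, y is the line along which they close (so a half turn about z gives the same grasp; the last joint's range is limited). The gripper opens to 85 mm and grips with 20 to 120 N. Pads are 22 mm wide; open, the fingers measure 114 mm over their backs; the gripper's body (76 mm by 85 mm) begins 54 mm behind the grasp point. The pads swing forward as they close: fully open they stand 13 mm farther back than shut.
Start: joints at [-1.278, 0.353, 1.633, -0, 1.155, -0.002], TCP at [181.591, -598.041, 245.281] pointing down, gripper open.
Joint ranges: [-2.63, 2.63], [-0.92, 2.1], [0.06, 2.66], [-1.3, 4.44], [0, 2.69], [-3.02, 3.02]. Speed limits (rad/s): [2.22, 2.22, 2.79, 3.14, 3.14, 3.14].

### API

Orientations are given as [roll, pitch, yaw] about the fixed x, y, z axes, in that order (R = Rz(yaw) Ry(pitch) Rx(roll)).
In Python, from rig import r gives the robot as it stands.
- The arm moves only by the tool step_arm, never from a script. Its argument "plan" is text: rows parted by semicolons, each of 7 numbers parted by spaces: the turn, a rotation vector about the world's x, y, z in degrees, then the shift along the world's x, y, z in mm, then the closure in counts, from 0 (fully open) to 255 (shut). In form: rx ry rz x y z hand; .... A call has 1 to 8 rows; each row is the pose to reach, as a shift and turn from the pose commanded when the call began; what a row does not reach only later rows make up. A row lasts 1/10 s, in which the tool goes at most 50 mm and 8.59 degrees, less where a joint would pass 70% of its speed; a pose out of reach is approached as far as the arm can. A call with a gripper value outside its range is refused whole. The fingers move at their own pace and stop on an object; "force" is the grip in N (left out, the last holds). Time passes only in rows, so rows that repeat a pose let the fingers close. It gives the time, the measured TCP pose, the force, the opening and the grip force at its end, in the units of the state.
- r.sense(): the state, without advancing time (a new reading comes with each control period).
- r.grab_frame(name): name is "scene" or "top" or "wrist"; returns (picture, depth): 480x640x3 uint8, red, green, blue; 480x640 float32, mm along the optical axis (not along the pixel's ray), 0 where there is no reading.
- r.get_calibration(name): a dict with "K" (3x3 intrinsics, pixels), "world_from_camera" (4x4, takes a point from camera to world coordinates). Camera axes: x right, y down, z forward; pixel columns grow to the right and rows downward; lengths in mm; the calibration is good to about 2 mm. A picture is of the moment at which its call begins: read the wrist's pose just before it. get_calibration takes no time and is no camera call; for the wrist camera it gives the pose at the moment of the call.
- r.sign_off(): hands the job in; it is judged then, once.
The state is a dict: "clock": time; "qpos": joint angles; "qvel": joint speeds; "joint_efforts": joint torques, N m; "eef_pos": TCP position; "tcp_rot": TCP orientation; "contact_force": force on the tool from outside, world axes, zero at the start; "wrist_torque": the same for the moment, N m; "opening": opening from 0.0 (shut) to 1.0 (fully open); "grasp_force": force on a finger pad.
Only numpy, scipy, OpenCV 4.12 (cv2) and the standard library are available. Lean on these libraries where they do the work, as an engineer would, in place of code of your own. Each camera call takes 0.05 s, during which the arm holds its last target. There are 200 camera calls.

### The job

Pry up the metal cover of the spice mill with the blade of the spatula and tip it fully open with the spatula, never with the hand, then lay the spatula back flat on the worktop. Then turn the mill's spring-return dial clockwise past its first two clicks to the third and hold it there: finish still holding the dial at the third step, because it springs back when let go. Leave the two spice jars and the wooden spoon where they are.

Things in the scene. Friction and masses are not known exactly. Their poses are not given: they have to be found in the camera images.
- mill: The spice mill, fixed to the worktop: a low box-shaped wooden housing 190 x 250 mm, its top 55 mm above the worktop, with a round steel grinding chamber (90 mm across, up to 119 mm above the worktop, axis at x +10, y -123 mm) on one side and the covered dial on the other. Origin: on the worktop, right under the dial's axis; x points from the mill's front to its back (the hinge side), z up. The housing spans x -95 to +95 mm, y -175 to +75 mm.
- mill_cover (a joint): Hinge of the bare aluminium cover over the dial: a shallow box open below, 160 mm deep (x), 136 mm wide (y), its top 98 mm above the worktop, about 100 g. rad; 0 shut, 1.95 fully open. The hinge axis runs along the mill's y at x +90 mm, 57 mm above the worktop; the front rises and swings over to the back. Light friction, no catch: let go below about 1.1 rad it falls shut, beyond about 1.35 rad it falls fully open by itself and then stays.
- cover_lip (a point): Middle of the lower front edge of the cover's lip, a 4 mm thick tab 80 mm wide that sticks out 15 mm from the cover's front (shut: mill x -85 mm, 67 mm above the worktop). Below the lip, and below the cover's front wall behind it, is a gap 12 mm high above the housing's top, for a blade. The point moves with the cover.
- mill_dial (a joint): The dial, turned clockwise seen from above. rad; 0 at rest, clicks (steps) at 0.4, 0.8 and 1.2, end stop at 1.36. A spring drives it back to 0 from everywhere when let go; turning takes up to 0.15 N m, holding at the third step about 0.1 N m.
- dial_grip (a point): On the dial's axis, 79 mm above the worktop: the middle of the height of the dial's grip, an upright black bar 46 mm long, 14 mm thick, whose top is 92 mm above the worktop; it stands on a disc 54 mm across, whose top is 64 mm above the worktop. At rest (0) the bar lies along the mill's x, and it turns with the dial.
- spatula: Loose kitchen spatula with a plain wooden handle (100 mm long, 20 mm wide, 24 mm high) and a thin stiff steel blade (24 mm wide, 3 mm thick, round end), 90 g, lying on the worktop. Origin: under the middle of the handle; x points along the blade, z up. The blade runs level from x +62 mm to +145 mm, its mid-plane 12 mm above the origin. It balances within 30 mm ahead of the origin.
- blade_tip (a point): The end of the spatula's blade, x +145 mm, 12 mm above the origin of the spatula, in the middle of the blade's thickness.
- spice_jar_a: Bystander: a spice jar 45 mm across, 106 mm high, standing; origin at its foot. Leave alone.
- spice_jar_b: Bystander: another spice jar 45 mm across, 106 mm high, standing; origin at its foot. Leave alone.
- wooden_spoon: Bystander: a wooden spoon 333 mm long, 55 mm wide, 14 mm high, lying; origin under its middle, x along it. Leave alone.
Things that resemble listed ones, but are neither listed nor needed, are in the scene too. What is meant by the spatula is not purple, and is the larger of those in its own colour.

How it is judged (in metres and radians):
On the way, in this order (a step that is already met when the one before it is completed fails the run):
1. the cover is pried up by the spatula (over 0.2 rad, spatula touching it) (value of joint mill_cover above 0.2 rad and contact force between spatula and mill_cover above 0.02 N).
2. the cover is fully open (value of joint mill_cover above 1.7 rad), for 0.2 s.
3. the spatula lies flat on the worktop, let go (height (world z) of spatula below 0.008 m and angle between spatula's own z axis and vertical below 0.15 rad and contact force between the fingers and spatula below 0.05 N and linear speed of spatula below 0.02 m/s), for 0.2 s.
At the end, for the whole second after the job is handed in: The fingers hold the dial at its third step (within 0.12 rad of 1.2), the cover is open (over 1.6 rad), and the spatula lies flat and at rest on the worktop, not touched (all of step 3 and value of joint mill_dial between 1.08 and 1.32 rad and contact force between the fingers and mill_dial above 0.5 N and contact force between spatula and mill_dial below 0.05 N and value of joint mill_cover above 1.6 rad and contact force between the arm and spatula below 0.05 N); the arm keeps its last pose, push and grip.
It fails at once if the hand or arm moves the cover before it is open (value of joint mill_cover below 1.5 rad and contact force between any of the fingers, the arm and mill_cover above 0.3 N).
It fails at once if a spice jar or the wooden spoon is moved more than 30 mm (distance of any of spice_jar_a, spice_jar_b, wooden_spoon from where it was at the start of the episode above 0.03 m).
It also fails if it takes over 58 s, if anything falls off the work surface, if the arm or the gripper's body presses on something with over 40 N, if the wrist force passes 120 N, or if a joint passes its speed limit or range.

## Working session

There is one attempt and no reset: what is moved stays moved. The work goes in short steps, Python scripts to look and compute and a tool call to move; the robot and the scene stay as the last step left them, time stands still between calls to the robot, and variables do not carry over. Pictures are saved under pics/ and viewed, at most 12 in all, crops included, and the job is handed in when it is done.

Besides the shell and the picture viewer there is one more tool, called after "Call:" by a JSON object that holds its "api" and its "payload". step_arm: Moves the arm, as the interface text tells. Its arguments: {"type":"object","properties":{"plan":{"type":"string"},"force":{"type":"number"}},"required":["plan"]}

```bash
mkdir -p pics
cat > h.py <<'E'
import numpy as np, cv2
from rig import r
def cast(name_cal,u,v,z):
    K=np.array(name_cal["K"]);T=np.array(name_cal["world_from_camera"])
    d=T[:3,:3]@np.linalg.inv(K)@np.array([u,v,1.0]);o=T[:3,3]
    return o+d*(z-o[2])/d[2]
def cloud(cal,dep):
    K=np.array(cal["K"]);T=np.array(cal["world_from_camera"])
    v,u=np.mgrid[:dep.shape[0],:dep.shape[1]]
    p=np.stack([(u-K[0,2])/K[0,0]*dep,(v-K[1,2])/K[1,1]*dep,dep],-1)
    return p@T[:3,:3].T+T[:3,3]
E
python3 - <<'E'
from h import *
for n in("top","scene"):
    c=r.get_calibration(n);p,d=r.grab_frame(n)
    np.savez(f"{n}0.npz",p=p,d=d,K=c["K"],T=c["world_from_camera"])
    cv2.imwrite(f"pics/{n}0.png",p[:,:,::-1])
    print(n,np.round(c["K"],1).tolist(),np.round(c["world_from_camera"],2).tolist())
print(r.sense())
E
```

```text
top [[490.5, 0.0, 325.8], [0.0, 490.5, 240.0], [0.0, 0.0, 1.0]] [[-0.01, -1.0, 0.09, 447.85], [-1.0, 0.0, -0.02, -120.25], [0.02, -0.09, -1.0, 1244.19], [0.0, 0.0, 0.0, 1.0]]
scene [[504.3, 0.0, 320.5], [0.0, 504.3, 239.4], [0.0, 0.0, 1.0]] [[-0.27, -0.7, 0.66, -456.29], [-0.96, 0.19, -0.2, 182.99], [0.02, -0.69, -0.72, 1185.09], [0.0, 0.0, 0.0, 1.0]]
{'clock': 0.1, 'qpos': array([-1.27839943e+00,  3.53590116e-01,  1.63404602e+00,  2.02576247e-05,
        1.15518227e+00, -2.35765592e-03]), 'qvel': array([-0.00209544, -0.00243594, -0.00126554,  0.00259368,  0.00052621,
       -0.00064675]), 'joint_efforts': array([ 1.54629101e-04, -6.06355906e+01, -3.42817926e+01, -5.08963069e-05,
        3.97556156e-03, -2.78687239e-06]), 'eef_pos': array([ 181.48242722, -597.65658382,  244.63560303]), 'tcp_rot': array([-3.14036694e+00, -2.14128934e-05,  2.94746354e-01]), 'contact_force': array([ 0.97037237, -0.17972775,  0.07826954]), 'wrist_torque': array([-0.0257144 ,  0.00405421,  0.04447895]), 'grasp_force': 0.0, 'opening': 0.9975307108605422}
```

View pics/top0.png

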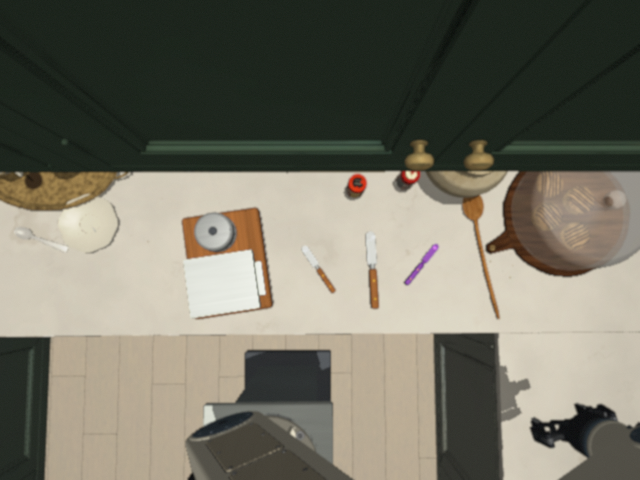

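View pics/scene0.png

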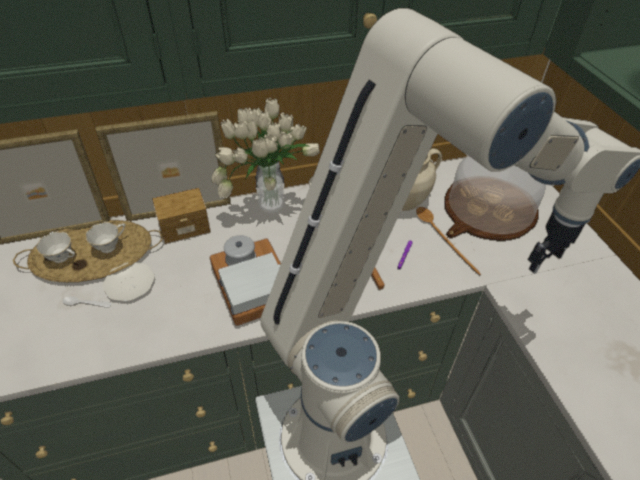

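The top view shows a row of candidates. The small wooden-handled spatula is at (319,269), the larger wooden-handled one at (373,271) and the purple one at (422,264). The one at (373,271) fits, because it isn't purple and is the larger of the two wooden ones. The mill is at (225,262): the chamber is at (214,231), the cover at (221,284), and the lip faces right at (261,278). The jars are at (357,185) and (409,177), and the spoon runs from (473,208) to (497,317). The scene view shows the arm hiding the spatulas.

Next I'll confirm with an enlarged crop and measure.

Run:
```python
from h import *
D=np.load("top0.npz");p=D["p"];d=D["d"];cal=dict(K=D["K"],world_from_camera=D["T"])
cv2.imwrite("pics/crop1.png",cv2.resize(p[195:335,170:450,::-1],None,fx=2.8,fy=2.8,interpolation=cv2.INTER_CUBIC))
P=cloud(cal,d); hsv=cv2.cvtColor(p,cv2.COLOR_RGB2HSV)
# wood handle + blade of large spatula
W=lambda m:[np.round(cast(cal,u,v,z),0) for u,v,z in m]
h=((hsv[...,1]>110)&(hsv[...,0]<25)).astype(np.uint8)
roi=np.zeros_like(h);roi[225:320,350:395]=1
def line(m,z):
    v,u=np.nonzero(m);q=np.array([cast(cal,a,b,z)[:2] for a,b in zip(u,v)])
    vx,vy,cx,cy=cv2.fitLine(q.astype(np.float32),cv2.DIST_L2,0,.01,.01).ravel()
    t=(q-[cx,cy])@[vx,vy];return q.mean(0).round(1),np.degrees(np.arctan2(vy,vx)).round(1),t.min().round(),t.max().round(),len(u)
print("handle",line(h*roi,20))
# Everything above surface in roi
hi=(P[...,2]>6).astype(np.uint8)*roi; print("depth>6",line(hi,18) if hi.sum()>20 else hi.sum())
# mill by height
m=(P[...,2]>40)&(P[...,2]<130);m[:, :160]=0;m[:,300:]=0;m[:195]=0;m[335:]=0
print("z pct",np.percentile(P[...,2][m],[5,25,50,75,95]).round(),"table z",np.median(P[300:320,300:350,2]).round(1))
for nm,a,b in(("all",40,130),("cover",90,104),("cham",110,126)):
    k=m&(P[...,2]>a)&(P[...,2]<b);q=P[k][:,:2].astype(np.float32)
    (c,s,an)=cv2.minAreaRect(q);print(nm,np.round(c,1),np.round(s,1),round(an,1),k.sum(),q.mean(0).round(1))
```

```text
handle (array([ 433.1, -261.7]), np.float32(2.5), np.float64(-46.0), np.float64(46.0), 251)
depth>6 (array([ 480.5, -259. ]), np.float32(3.0), np.float64(-115.0), np.float64(113.0), 691)
z pct [ 51.  56.  97. 100. 112.] table z -0.2
all [498.1 100. ] [250.4 190.9] 8.4 8263 [494.4  94.6]
cover [496.3 109.6] [235.4 160.7] 8.5 4080 [447.1 101.9]
cham [568.4 119. ] [82.7 84.9] 27.4 783 [569.1 119.8]
```

View pics/crop1.png

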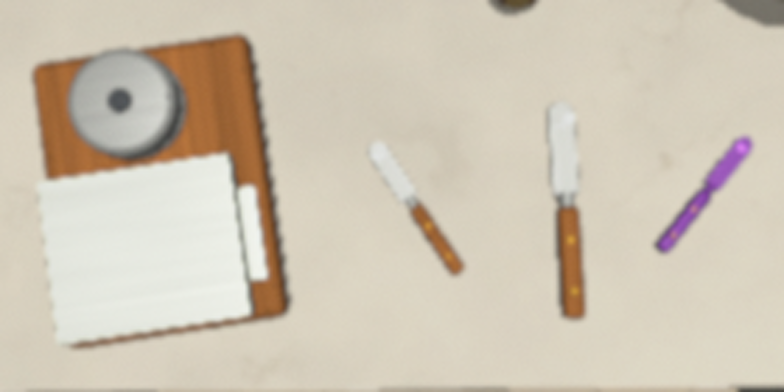

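The crop confirms it: the larger wooden-handled spatula has its handle at about (570,262) and its blade tip at (562,105), so the blade points to +x. The mill fits yaw 98.4° with its origin at about (449, 93), and the chamber position agrees with that.

Call:
{"api": "step_arm", "payload": {"plan": "0 0 -7 120 170 0 0;0 0 -14 251 336 0 0;0 0 -14 251 336 0 0;0 0 -14 251 336 0 0;0 0 -14 251 336 0 0;0 0 -14 251 336 0 0;0 0 -14 251 336 0 0;0 0 -14 251 336 0 0"}}

```text
clock: 0.9
eef_pos: [421.6, -275.7, 245.2]
tcp_rot: [-3.142, 0.0, 0.05]
contact_force: [0.7, -0.0, 0.2]
opening: 0.998
grasp_force: 0.0
```

Call:
{"api": "step_arm", "payload": {"plan": "0 0 0 0 0 -50 0;0 0 0 0 0 -100 0;0 0 0 0 0 -130 0;0 0 0 0 0 -130 0;0 0 0 0 0 -130 0"}}

```text
clock: 1.4
eef_pos: [420.9, -277.6, 115.5]
tcp_rot: [-3.141, 0.001, 0.05]
contact_force: [0.3, -0.3, -0.6]
opening: 1.001
grasp_force: 0.0
```

Run:
```python
from h import *
s=r.sense();print(s["clock"],s["eef_pos"],s["tcp_rot"],s["qpos"])
c=r.get_calibration("wrist");p,d=r.grab_frame("wrist")
np.savez("w0.npz",p=p,d=d,K=c["K"],T=c["world_from_camera"])
print(np.round(c["world_from_camera"],2).tolist())
cv2.imwrite("pics/w0.png",p[:,:,::-1])
```

```text
1.4 [ 420.88214717 -277.57997165  115.52633733] [-3.14092979e+00  8.73049926e-04  5.03527583e-02] [-5.86022678e-01  3.40034774e-01  1.99837368e+00  1.98152407e-05
  8.04280287e-01  9.34407427e-01]
[[0.05, -0.95, -0.32, 503.55], [-1.0, -0.05, -0.01, -273.29], [-0.0, 0.32, -0.95, 243.81], [0.0, 0.0, 0.0, 1.0]]
```

View pics/w0.png

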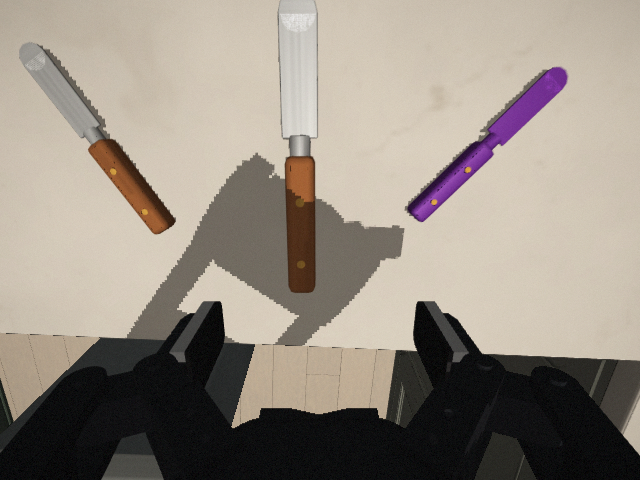

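The wrist view shows the large spatula between the other two. Its handle runs from (300,156) to (301,291), with the blade tip at the top edge near (297,0).

Run:
```python
from h import *
D=np.load("w0.npz");c=dict(K=D["K"],world_from_camera=D["T"])
a=cast(c,300.5,157,24);b=cast(c,301.5,291,18);e=cast(c,297.5,8,13)
print(a,b,(a+b)/2,e); print(np.degrees(np.arctan2(*(e-b)[[1,0]])),np.linalg.norm(e-b))
```

```text
[ 484.30371471 -262.40827528   24.        ] [ 384.96438584 -266.09386586   18.        ] [ 434.63405028 -264.25107057   21.        ] [ 569.64314111 -257.26203105   13.        ]
2.737952315661587 184.9574111936086
```

Call:
{"api": "step_arm", "payload": {"plan": "0 0 -0.3 13.7 13.3 -40 0;0 0 -0.3 13.7 13.3 -80 0;0 0 -0.3 13.7 13.3 -98.5 0;0 0 -0.3 13.7 13.3 -98.5 0;0 0 -0.3 13.7 13.3 -98.5 255;0 0 -0.3 13.7 13.3 -98.5 255;0 0 -0.3 13.7 13.3 -98.5 255;0 0 -0.3 13.7 13.3 -98.5 255", "force": 80}}

```text
clock: 2.25
eef_pos: [435.3, -264.7, 17.9]
tcp_rot: [3.14, -0.002, 0.045]
contact_force: [0.6, -0.2, 0.4]
opening: 0.33
grasp_force: 0.0
```

Call:
{"api": "step_arm", "payload": {"plan": "0 0 0 0 0 0 255;0 0 0 0 0 0 255;0 0 0 0 0 0 255"}}

```text
clock: 2.55
eef_pos: [435.2, -264.7, 17.9]
tcp_rot: [3.141, -0.001, 0.045]
contact_force: [-1.3, 1.1, 12.1]
opening: 0.214
grasp_force: 78.9
```

Call:
{"api": "step_arm", "payload": {"plan": "0 0 0 0 0 50 255;0 0 0 0 0 100 255;0 0 8 5 10 142 255;0 0 16 10 20 142 255;0 0 24 16 30 142 255;0 0 32 22 40 142 255;0 0 40 28 50 142 255;0 0 48 34 60 142 255"}}

```text
clock: 3.35
eef_pos: [468.6, -203.8, 159.0]
tcp_rot: [3.142, 0.0, 0.889]
contact_force: [0.5, -0.4, -0.5]
opening: 0.215
grasp_force: 78.7
```

Call:
{"api": "step_arm", "payload": {"plan": "0 0 8 3 6 0 255;0 0 16 6 12 0 255;0 0 24 9 18 0 255;0 0 32 12 24 0 255;0 0 40 15 30 0 255;0 0 48 18 35.5 0 255;0 0 48 18 35.5 -30 255;0 0 48 18 35.5 -30 255"}}

```text
clock: 4.15
eef_pos: [484.5, -167.9, 126.5]
tcp_rot: [-3.137, -0.002, 1.721]
contact_force: [0.3, -0.8, -0.3]
opening: 0.21
grasp_force: 78.7
```

Run:
```python
from h import *
s=r.sense();print(s["clock"],s["eef_pos"],s["tcp_rot"],s["qpos"],s["opening"],s["contact_force"],s["grasp_force"])
for n in("wrist","top"):
    c=r.get_calibration(n);p,d=r.grab_frame(n)
    np.savez(n+"1.npz",p=p,d=d,K=c["K"],T=c["world_from_camera"])
w=np.load("wrist1.npz")["p"];t=np.load("top1.npz")["p"]
o=np.zeros((480,800,3),np.uint8);o[:360,:480]=cv2.resize(w,(480,360));o[:360,480:]=cv2.resize(t[170:350,170:330],(320,360));cv2.imwrite("pics/wt1.png",o[:360,:,::-1])
```

```text
4.15 [ 484.5477032  -167.85575556  126.54703006] [-3.13735084e+00 -2.21409798e-03  1.72090429e+00] [-3.36388110e-01  3.35805676e-01  1.97077659e+00 -3.49035360e-05
  8.39795212e-01 -4.86477401e-01] 0.21002578708369876 [ 0.30925392 -0.75962648 -0.26305198] 78.67486238479614
```

View pics/wt1.png

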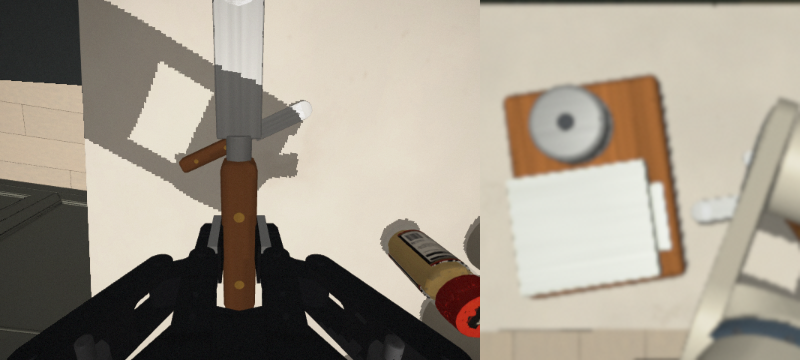

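The spatula is held straight, in line with the tool: in the left panel the blade tip is at (238,0) and the handle end at (239,310). In the right panel the tip, at (697,210), is in line with the lip at (660,215). Next I'll check the blade's height and pitch from depth.

Run:
```python
from h import *
D=np.load("wrist1.npz");c=dict(K=D["K"],world_from_camera=D["T"]);P=cloud(c,D["d"])
for v in (4,15,40,80,120,160): print(v,P[v,310:326].mean(0).round(1), P[v,300:330,2].round(0)[::6])
D=np.load("top1.npz");c=dict(K=D["K"],world_from_camera=D["T"])
# lip px & blade tip in top image (crop scale 2, offset 170,170; panel offset 480)
for u,v,z in((652,182,69),(662,249,69),(697,210,122)): print(cast(c,(u-480)/2+170,v/2+170,z).round(1))
```

```text
4 [467.5 -47.8 121.7] [122. 123. 121. 123. 120.]
15 [468.  -51.1 121.9] [121. 122. 122. 122. 120.]
40 [469.1 -58.6 121.8] [121. 123. 123. 121. 123.]
80 [471.  -71.3 122.1] [122. 121. 123. 123. 122.]
120 [473.1 -84.9 121.9] [122. 122. 122. 121. 121.]
160 [475.3 -99.5 121.8] [121. 122. 122. 122. 121.]
[500.8  24.3  69. ]
[421.1  11.9  69. ]
[466.3 -33.6 122. ]
```

Call:
{"api": "step_arm", "payload": {"plan": "0 0 0 0 0 -30 255;0 0 0 0 0 -60 255;0 0 0 0 0 -60 255;0 0 0 0 0 -60 255"}}

```text
clock: 4.65
eef_pos: [486.8, -168.9, 69.7]
tcp_rot: [-3.141, -0.0, 1.72]
contact_force: [-0.6, -1.1, 0.5]
opening: 0.213
grasp_force: 78.7
```

Call:
{"api": "step_arm", "payload": {"plan": "0 0 0 0 0 -2.7 255;0 0 0 -2.3 16 -2.7 255;0 0 0 -4.7 32 -2.7 255;0 0 0 -6.5 44 -2.7 255;0 0 0 -8.3 56 -2.7 255;0 0 0 -10 68 -2.7 255;0 0 0 -11.7 79 -2.7 255;0 0 0 -11.7 79 -2.7 255"}}

```text
clock: 5.45
eef_pos: [474.5, -88.4, 66.0]
tcp_rot: [-3.141, -0.0, 1.722]
contact_force: [1.4, -0.2, -0.6]
opening: 0.216
grasp_force: 78.7
```

Run:
```python
from h import *
s=r.sense();print(s["clock"],s["eef_pos"],s["contact_force"])
c=r.get_calibration("wrist");p,d=r.grab_frame("wrist");cv2.imwrite("pics/w2.png",p[:,:,::-1])
```

```text
5.45 [474.46497539 -88.37080089  66.0172038 ] [ 1.40842113 -0.16710103 -0.60705584]
```

View pics/w2.png

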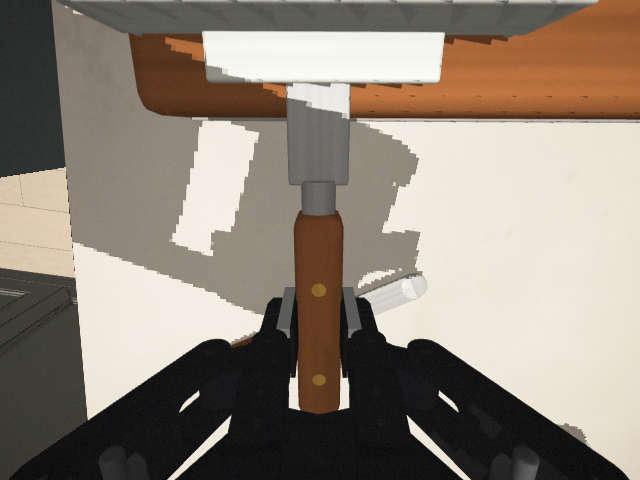

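The wrist view shows the blade centred under the lip: it enters at (318,85), and the lip spans 205–443. Lift along the arc.

Call:
{"api": "step_arm", "payload": {"plan": "0 0 0 -0.1 0.5 16 255;0 0 0 -0.4 3 32 255;0 0 0 -1.3 9 51.5 255;0 0 0 -2.5 17 68.5 255;0 0 0 -3.9 26 85 255;0 0 0 -5.5 37.5 99.5 255;0 0 0 -7.5 51 113 255;0 0 0 -9.6 65 125 255"}}

```text
clock: 6.3
eef_pos: [465.2, -24.3, 191.8]
tcp_rot: [3.141, 0.0, 1.72]
contact_force: [0.5, 0.3, -2.6]
opening: 0.214
grasp_force: 78.5
```

Run:
```python
from h import *
s=r.sense();print(s["clock"],s["eef_pos"],s["tcp_rot"],s["contact_force"],s["wrist_torque"])
p,d=r.grab_frame("wrist");q,_=r.grab_frame("scene")
o=np.hstack([cv2.resize(p,(480,360)),cv2.resize(q[180:360,180:340],(320,360))]);cv2.imwrite("pics/w3.png",o[:,:,::-1])
```

```text
6.3 [465.23815745 -24.25043177 191.83342639] [3.14146899e+00 2.76156629e-05 1.71997191e+00] [ 0.52379806  0.32367368 -2.55509045] [-0.08582147 -0.07004259 -0.11205261]
```

View pics/w3.png

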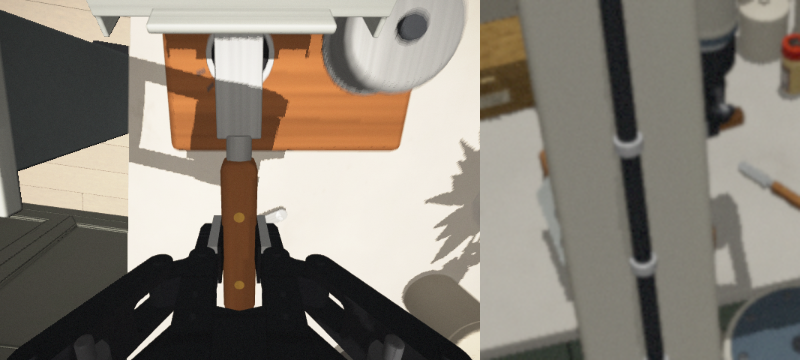

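The cover is riding up on the blade: in the left panel the lip is at about (240,20) and the dial is visible at (240,50). The scene panel is blocked by the arm. Carry on over the top.

Call:
{"api": "step_arm", "payload": {"plan": "0 0 0 -2 14 8 255;0 0 0 -4 27.7 15 255;0 0 0 -6.3 42.5 19.5 255;0 0 0 -8.5 57.4 22 255;0 0 0 -10.2 69.2 21 255;0 0 0 -12 81 20 255;0 0 0 -13.7 93 18 255;0 0 0 -15.5 105 17 255"}}

```text
clock: 7.2
eef_pos: [449.4, 81.2, 207.6]
tcp_rot: [-3.141, 0.0, 1.721]
contact_force: [0.8, -0.4, -1.5]
opening: 0.215
grasp_force: 78.7
```

Call:
{"api": "step_arm", "payload": {"plan": "0 0 0 -1 8 -2 255;0 0 0 -1 8 -2 255;0 0 0 3 -22 -2 255;0 0 0 6 -42 -2 255;0 0 0 6 -42 -2 255"}}

```text
clock: 7.7
eef_pos: [456.1, 36.4, 206.1]
tcp_rot: [3.142, 0.001, 1.719]
contact_force: [0.0, -0.5, 0.3]
opening: 0.214
grasp_force: 78.7
```

Run:
```python
from h import *
s=r.sense();print(s["clock"],s["eef_pos"],s["tcp_rot"],s["contact_force"],s["wrist_torque"])
p,d=r.grab_frame("wrist");q,_=r.grab_frame("top")
o=np.hstack([cv2.resize(p,(480,360)),cv2.resize(q[180:360,130:290],(320,360))]);cv2.imwrite("pics/w4.png",o[:,:,::-1])
```

```text
7.7 [456.10060974  36.43181396 206.06249624] [3.14158914e+00 7.25327058e-04 1.71897134e+00] [ 0.00830739 -0.4511233   0.29549721] [ 0.0165516  -0.00738065  0.00016796]
```

View pics/w4.png

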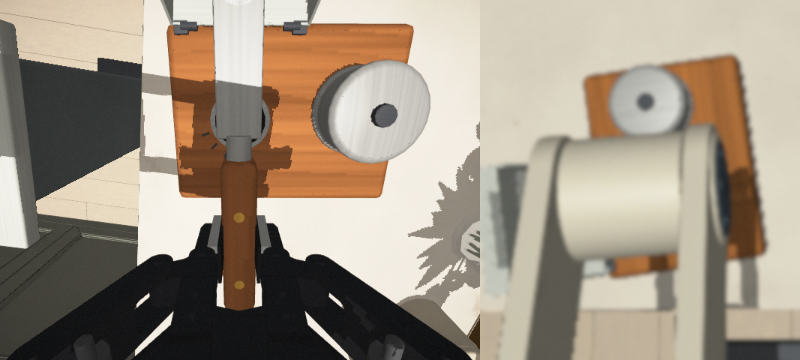

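The cover is fully open, lying behind its hinge in both panels (hinges at (185,28) and (295,28) in the left one). The dial is uncovered under the blade at (240,115). Now take the spatula back to its old free spot.

Call:
{"api": "step_arm", "payload": {"plan": "0 0 0 7 -50 0 255;0 0 0 14 -100 0 255;0 0 0 21 -150 0 255;0 0 -8 21 -190 0 255;0 0 -16 15 -220 0 255;0 0 -24 10 -245 0 255;0 0 -32 0 -270 0 255;0 0 -40 -10 -290 0 255"}}

```text
clock: 8.6
eef_pos: [445.8, -252.4, 206.0]
tcp_rot: [3.142, -0.0, 1.017]
contact_force: [0.2, 0.7, -0.9]
opening: 0.215
grasp_force: 78.8
```

Call:
{"api": "step_arm", "payload": {"plan": "0 0 -8 -2 -2 -10 255;0 0 -16 -4 -4 -20 255;0 0 -24 -6 -6 -30 255;0 0 -32 -8 -8 -40 255;0 0 -40 -10 -10 -50 255;0 0 -48 -11.5 -10 -60 255;0 0 -56 -11.5 -10 -90 255;0 0 -56 -11.5 -10 -120 255"}}

```text
clock: 9.4
eef_pos: [435.2, -261.5, 85.8]
tcp_rot: [3.141, -0.002, 0.041]
contact_force: [0.1, -0.6, -1.0]
opening: 0.209
grasp_force: 78.7
```

Call:
{"api": "step_arm", "payload": {"plan": "0 0 0 0 0 -25 255;0 0 0 0 0 -45 255;0 0 0 0 0 -45 255;0 0 0 0 0 -45 255"}}

```text
clock: 9.8
eef_pos: [434.5, -261.3, 41.2]
tcp_rot: [-3.141, 0.001, 0.046]
contact_force: [0.1, -0.5, -1.8]
opening: 0.214
grasp_force: 78.7
```

Call:
{"api": "step_arm", "payload": {"plan": "0 0 0 0 0 -12 255;0 0 0 0 0 -20 255;0 0 0 0 0 -23.5 255;0 0 0 0 0 -23.5 255"}}

```text
clock: 10.2
eef_pos: [434.3, -261.7, 17.9]
tcp_rot: [-3.141, 0.0, 0.045]
contact_force: [-1.8, 1.6, 7.5]
opening: 0.215
grasp_force: 79.6
```

Call:
{"api": "step_arm", "payload": {"plan": "0 0 0 0 0 0 200;0 0 0 0 0 0 100;0 0 0 0 0 0 0;0 0 0 0 0 0 0;0 0 0 0 0 0 0;0 0 0 0 0 0 0;0 0 0 0 0 0 0"}}

```text
clock: 10.9
eef_pos: [434.3, -261.8, 17.5]
tcp_rot: [-3.142, 0.0, 0.045]
contact_force: [0.3, -0.6, 0.6]
opening: 0.999
grasp_force: 0.0
```

Call:
{"api": "step_arm", "payload": {"plan": "0 0 0 0 0 25 0;0 0 0 0 0 70 0;0 0 0 0 0 120 0;0 0 0 0 0 165 0;0 0 0 0 0 165 0"}}

```text
clock: 11.4
eef_pos: [437.4, -263.6, 188.6]
tcp_rot: [3.136, -0.008, 0.045]
contact_force: [0.4, 0.2, -0.8]
opening: 1.0
grasp_force: 0.0
```

Run:
```python
from h import *
s=r.sense();print(s["clock"],s["eef_pos"],s["tcp_rot"],s["opening"])
c=r.get_calibration("wrist");p,d=r.grab_frame("wrist");P=cloud(c,d)
q,_=r.grab_frame("top")
o=np.hstack([cv2.resize(p,(480,360)),cv2.resize(q[180:360,130:290],(320,360))]);cv2.imwrite("pics/w5.png",o[:,:,::-1])
m=(P[...,2]>8)&(P[...,2]<40)&(abs(P[...,1]+262)<30)
v,u=np.nonzero(m);Q=P[m];i=np.argsort(Q[:,0])
for k in range(0,len(i),max(1,len(i)//8)): print(Q[i[k:k+40]].mean(0).round(1))
```

```text
11.4 [ 437.37700437 -263.60992047  188.59209257] [ 3.13590925 -0.00845962  0.04526432] 0.9995344130431214
[ 387.2 -262.7   22.8]
[ 420.1 -262.1   23.2]
[ 449.  -260.6   23. ]
[ 475.4 -259.    22.9]
[ 502.2 -258.6   13.2]
[ 522.3 -257.    13.3]
[ 541.1 -256.5   13.1]
[ 559.  -255.6   13.4]
```

View pics/w5.png

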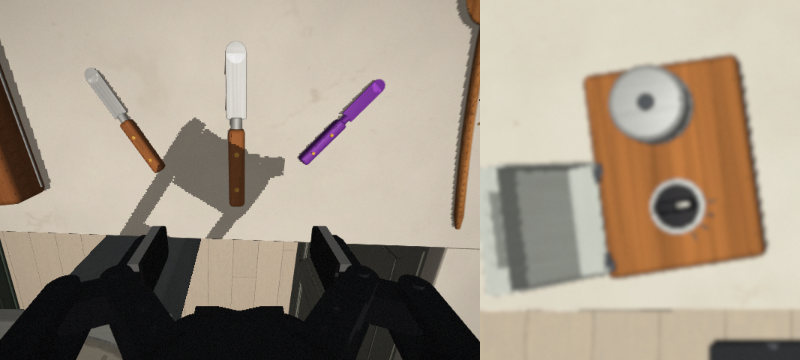

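The spatula lies flat and released: handle top at z≈23, blade top at 13, centred at (236,125) in the left panel. The cover is open and the dial's bar, at (677,206) in the right panel, is at rest along the mill's x. Go to the dial.

Call:
{"api": "step_arm", "payload": {"plan": "0 0 8 0 30 10 100;0 0 16 0 60 10 100;0 0 24 0 90 10 100;0 0 32 0 120 10 100;0 0 40 0 150 10 100;0 0 48 2 180 10 100;0 0 56 4 210 10 100;0 0 64 6 240 10 100"}}

```text
clock: 12.3
eef_pos: [439.0, -20.5, 190.9]
tcp_rot: [-3.139, 0.001, 1.168]
contact_force: [0.5, 0.5, 0.8]
opening: 0.606
grasp_force: 0.0
```

Call:
{"api": "step_arm", "payload": {"plan": "0 0 8 2 30 0 100;0 0 16 4 60 0 100;0 0 24 6 90 0 100;0 0 31.8 8 117 0 100;0 0 31.8 8 117 -20 100;0 0 31.8 8 117 -20 100"}}

```text
clock: 12.9
eef_pos: [445.8, 95.4, 169.5]
tcp_rot: [-3.135, 0.0, 1.719]
contact_force: [0.8, -0.4, 0.9]
opening: 0.609
grasp_force: 0.0
```

Run:
```python
from h import *
s=r.sense();print(s["clock"],s["eef_pos"],s["tcp_rot"],s["opening"],s["qpos"])
c=r.get_calibration("wrist");p,d=r.grab_frame("wrist");np.savez("w6.npz",p=p,d=d,K=c["K"],T=c["world_from_camera"])
cv2.imwrite("pics/w6.png",p[:,:,::-1])
P=cloud(c,d); R=P[...,:2]-[448.6,92.7]; n=np.hypot(R[...,0],R[...,1])<40
for a,b in((84,100),(60,68)):
    m=n&(P[...,2]>a)&(P[...,2]<b)
    if m.sum()>20:
        q=P[m][:,:2].astype(np.float32);print(a,m.sum(),cv2.minAreaRect(q),cv2.minEnclosingCircle(q),P[m][:,2].mean())
```

```text
12.9 [445.81789235  95.43773612 169.47174465] [-3.13527609e+00  4.24791437e-04  1.71873240e+00] 0.6086549683601453 [ 2.07634236e-01  1.90753861e-01  2.05239053e+00 -5.99847711e-05
  9.04778924e-01  5.97367159e-02]
84 1316 ((450.3522033691406, 91.65657806396484), (13.720900535583496, 45.67935562133789), 8.236125946044922) ((449.7720947265625, 91.57645416259766), 23.104185104370117) 90.68410612929999
60 2535 ((450.3468933105469, 92.24205017089844), (52.68288040161133, 51.72739028930664), 7.780489444732666) ((450.2307434082031, 91.3619613647461), 26.959579467773438) 63.62042613868794
```

View pics/w6.png

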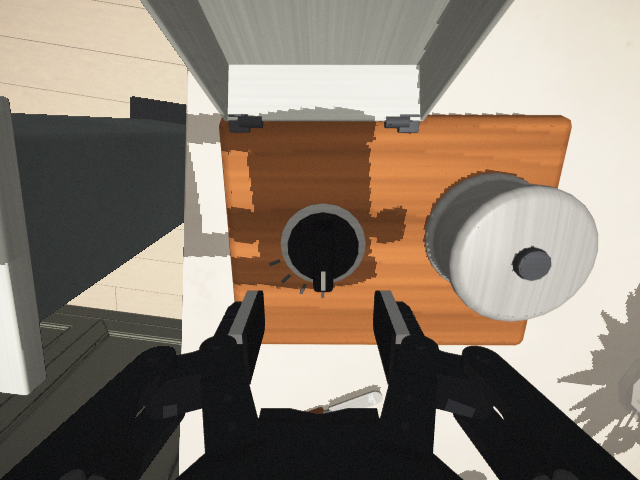

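The wrist view shows the dial at (323,243), its bar pointing along the tool's x and its marker at (323,282). The depth fit puts the axis at (450, 92), and nothing blocks the fingers. Descend, check and grip.

Call:
{"api": "step_arm", "payload": {"plan": "0 0 0 4.4 -3.5 -30 100;0 0 0 4.4 -3.5 -60 100;0 0 0 4.4 -3.5 -80 100;0 0 0 4.4 -3.5 -88 100;0 0 0 4.4 -3.5 -88 100;0 0 0 4.4 -3.5 -88 100"}}

```text
clock: 13.55
eef_pos: [453.1, 91.6, 85.2]
tcp_rot: [3.141, 0.0, 1.717]
contact_force: [-0.4, 0.0, 0.1]
opening: 0.605
grasp_force: 0.0
```

Call:
{"api": "step_arm", "payload": {"plan": "0 0 0 -2.9 0 -3.5 100;0 0 0 -2.9 0 -3.5 255;0 0 0 -2.9 0 -3.5 255;0 0 0 -2.9 0 -3.5 255;0 0 0 -2.9 0 -3.5 255;0 0 0 -2.9 0 -3.5 255;0 0 0 -2.9 0 -3.5 255", "force": 60}}

```text
clock: 14.25
eef_pos: [449.0, 91.7, 81.7]
tcp_rot: [-3.14, 0.0, 1.717]
contact_force: [-5.2, -0.4, 11.7]
opening: 0.151
grasp_force: 59.0
```

Call:
{"api": "step_arm", "payload": {"plan": "0 0 -8 0.5 0 0.5 255;0 0 -16 1 0 1 255;0 0 -24 1 0 1 255;0 0 -32 1 0 1 255;0 0 -40 1 0 1 255;0 0 -48 1 0 1 255;0 0 -56 1 0 1 255;0 0 -62 1 0 1 255"}}

```text
clock: 15.05
eef_pos: [449.9, 91.3, 81.8]
tcp_rot: [-3.141, 0.002, 0.63]
contact_force: [-1.3, -3.6, -3.7]
opening: 0.149
grasp_force: 59.0
```

Call:
{"api": "step_arm", "payload": {"plan": "0 0 -4 0 0 0 255;0 0 -7.5 0 0 0 255;0 0 -7.5 0 0 0 255;0 0 -7.5 0 0 0 255;0 0 -7.5 0 0 0 255"}}

```text
clock: 15.55
eef_pos: [450.0, 91.2, 81.8]
tcp_rot: [3.142, 0.002, 0.507]
contact_force: [-1.4, -6.0, -3.2]
opening: 0.148
grasp_force: 59.0
```

Run:
```python
from h import *
s=r.sense();print({k:np.round(v,3) for k,v in s.items() if k!="qvel"})
c=r.get_calibration("wrist");p,d=r.grab_frame("wrist");q,_=r.grab_frame("top")
o=np.hstack([cv2.resize(p,(480,360)),cv2.resize(q[180:360,130:290],(320,360))]);cv2.imwrite("pics/w7.png",o[:,:,::-1])
P=cloud(c,d)
m=(np.hypot(P[...,0]-450,P[...,1]-92)<26)&(P[...,2]>85)&(P[...,2]<94)
if m.sum()>20: print(m.sum(),cv2.minAreaRect(P[m][:,:2].astype(np.float32)))
```

```text
{'clock': np.float64(15.55), 'qpos': array([ 1.970e-01,  3.420e-01,  2.110e+00, -1.000e-03,  6.910e-01,
        1.262e+00]), 'joint_efforts': array([  2.156, -49.002, -24.319,   1.203,  -0.823,   0.113]), 'eef_pos': array([449.985,  91.21 ,  81.827]), 'tcp_rot': array([3.142e+00, 2.000e-03, 5.070e-01]), 'contact_force': array([-1.428, -5.978, -3.158]), 'wrist_torque': array([-0.994,  0.205,  0.037]), 'grasp_force': np.float64(59.006), 'opening': np.float64(0.148)}
3795 ((450.9619140625, 91.16449737548828), (39.91176986694336, 39.06682586669922), 73.44104766845703)
```

View pics/w7.png

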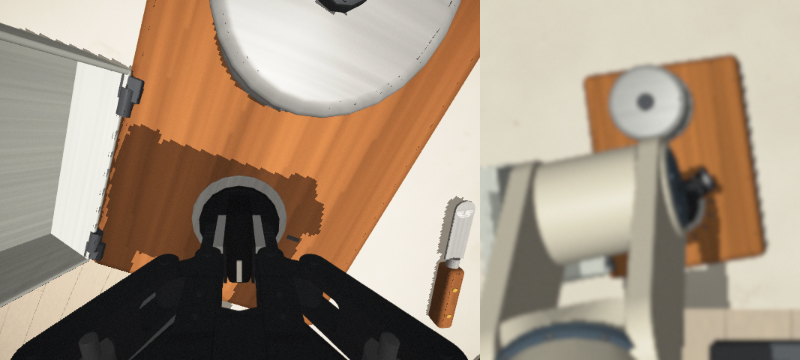

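The wrist view shows the bar still square between the pads, with its marker at (239,270). The tool has turned 1.21 rad, which is the third step. The cover is open and the spatula was left flat. Hand in.

```bash
python3 -c "
from rig import r
print(r.sign_off())"
```

```text
the job is handed in; nothing more can be done
None
```

I handed the job in at about 16 s on the robot's clock: the cover was opened with the spatula, the spatula lay flat and released, and the fingers held the dial at about 1.21 rad (third step); the sign-off returned no verdict.

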